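# Stand the tipped measuring cylinders back up

### The job

The bench has been knocked, and the two measuring cylinders have tipped and are leaning against the test-tube rack. Push each one gently back up with the fingertips until it stands upright and still on its own foot, about where it is now. Do not grip, lift or carry anything, and leave the rack and the other labware where they are.

Things in the scene. Friction and masses are not known exactly. Their poses are not given: they have to be found in the camera images.
- large_cylinder: Larger measuring cylinder, milky plastic, 250 mm tall, tube 30 mm diameter, flat hexagonal foot 60 mm across flats, 130 g. Leans 28 deg on the rack's top front edge, on either half, pivoting on the foot's edge nearest the rack (a flat of the hexagon); within 19 deg of upright it drops back on its foot by itself and rocks for 3 s. Origin: centre of foot's underside; z up along the tube, leaning the way it has tipped.
- small_cylinder: Smaller measuring cylinder, milky plastic, 200 mm tall, tube 25 mm diameter, flat hexagonal foot 54 mm across flats, 90 g. Leans 29 deg on the rack's top front edge, on either half, pivoting on the foot's edge nearest the rack (a flat of the hexagon); within 23 deg of upright it drops back on its foot by itself and rocks for 3 s. Origin: centre of foot's underside; z up along the tube, leaning the way it has tipped.
- rack: Loose blue plastic test-tube rack, about 1 kg, 88 mm deep (x), 304 mm long (y), top tier 90 mm high, with square openings in two rows of seven; six blue-capped tubes stand in it, their caps 121 mm above the table. The cylinders lean against its front (-x) long side. Origin: centre of its underside; y along its length.
- dropper_between: White plastic dropper bottle, 42 mm diameter, 124 mm to the tip of its nozzle, standing before the rack between the two cylinders. Origin: centre of its underside.
- dropper_side: Another such dropper bottle, standing beyond the +y end of the rack. Origin: centre of its underside.
- flask: Stoppered glass conical flask, 84 mm across its base, 144 mm tall, standing behind the rack. Origin: centre of its underside.
- beaker: Glass beaker, 68 mm diameter, 90 mm tall, standing behind the rack. Origin: centre of its underside.
- capped_tube: Blue-capped sample tube, 33 mm across the cap, 115 mm tall, standing on the table beyond the -y end of the rack. Origin: centre of its underside.
- spoon: Red plastic spoon, 140 mm long, lying on the table to the -y side of the rack. Origin: near its middle, underside.
- spatula: Small lab spatula, 150 mm long, lying on the table to the +y side of the rack. Origin: near its middle, underside.
Not all that is in view belongs to the job. Leave any yellow look-alike of the small_cylinder alone.

How it is judged:
At the end, for the whole second after the job is handed in: Both measuring cylinders stand upright (within 0.06 rad) at rest (below 0.03 m/s and 0.3 rad/s) on their own feet on the table, each foot within 60 mm of where it was; the rack is within 25 mm and every other thing within 30 mm of where it was (angle between each of large_cylinder, small_cylinder's own z axis and vertical below 0.06 rad and height (world z) of each of large_cylinder, small_cylinder below 0.006 m and distance of each of large_cylinder, small_cylinder from where it was at the start of the episode below 0.06 m and linear speed of each of large_cylinder, small_cylinder below 0.03 m/s and angular speed of each of large_cylinder, small_cylinder below 0.3 rad/s and distance of rack from where it was at the start of the episode below 0.025 m and distance of each of dropper_between, dropper_side, flask, beaker, capped_tube, spoon, spatula from where it was at the start of the episode below 0.03 m); the robot touches nothing.
It fails at once if a cylinder is lifted or carried: its foot's centre rises over 30 mm or goes over 80 mm away (height (world z) of any of large_cylinder, small_cylinder above 0.03 m or distance of any of large_cylinder, small_cylinder from where it was at the start of the episode above 0.08 m).
It fails at once if a cylinder falls over (tilted more than 0.9 rad) (angle between any of large_cylinder, small_cylinder's own z axis and vertical above 0.9 rad).
It fails at once if a cylinder is gripped or pushed hard (more than 18 N from the fingers) (contact force between any of large_cylinder, small_cylinder and the fingers above 18 N).
It fails at once if the rack is shoved more than 30 mm or lifted (distance of rack from where it was at the start of the episode above 0.03 m or height (world z) of rack above 0.015 m).
It fails at once if another thing is moved more than 40 mm or upset (distance of any of dropper_between, dropper_side, flask, beaker, capped_tube, spoon, spatula from where it was at the start of the episode above 0.04 m or angle between any of dropper_between, dropper_side, flask, beaker, capped_tube's own z axis and vertical above 0.6 rad).
It also fails if it takes over 54 s, if anything falls off the work surface, if the arm or the gripper's body presses on something with over 40 N, if the wrist force passes 120 N, or if a joint passes its speed limit or range.

### The arm

A 6-joint arm with a two-finger parallel gripper is mounted at the origin on the work surface. World frame = base frame: x ahead of the robot, y to its left, z up, the work surface at z = 0. Lengths are in m, angles in rad, forces in N, time in s.
With the tool pointing down it reaches from about 0.35 to 0.775 m from the base axis. Payload 5.5 kg.
Tool frame: the origin (TCP) lies at the very end of the fingers, on their centre line; the grasp point (between the pads) lies 19 mm behind it (env.grip_depth is the distance from the TCP to the grasp point, in m); z points along the fingers, y is the direction in which the jaws open and shut (so a half turn about z gives the same grasp; the last joint's range is limited). The gripper opens to 85 mm and grips with 20 to 120 N. Pads are 22 mm wide; open, the fingers measure 114 mm over their backs; the gripper's body (76 mm by 85 mm) begins 54 mm behind the grasp point. The pads swing forward as they close: fully open they stand 13 mm farther back than shut.
Start: joints at [1.043, 0.313, 0.046, 1.304, 0, 1.431], TCP at [0.217, 0.532, 0.21] pointing down, gripper open.
Joint ranges: [-2.76, 2.76], [-0.86, 1.69], [-1.03, 1.26], [-2.2, 2.34], [-1.47, 1.5], [-3.14, 3.14]. Speed limits (rad/s): [2.57, 2.57, 3.14, 3.14, 3.14, 3.14].

### API

Orientations are given as a unit quaternion [w, x, y, z].
In Python, from workcell import env gives the robot as it stands.
- The arm moves only by the tool step_arm, never from a script. Its argument "series" is a list of rows, each a list of 3 entries, a list of its own where there are three numbers: the shift along the world's x, y, z in cm, then the turn about the world's z in rad, then the closure in counts, from 0 (fully open) to 255 (shut). A call has 1 to 5 rows; each row is the pose to reach, as a shift and turn from the pose measured when the call began; what a row does not reach only later rows make up. A row lasts 1/8 s, in which the tool goes at most 62.5 mm and 10.7 degrees, less where a joint would pass 70% of its speed; a pose out of reach is approached as far as the arm can. A call with a gripper value outside its range is refused whole. The fingers move at their own pace and stop on an object; "newtons" is the grip in N (left out, the last holds). Time passes only in rows, so rows that repeat a pose let the fingers close. It gives the time, the measured TCP pose, the force and the opening at its end, in the units of the state.
- env.get_state(): the state, without advancing time (a new reading comes with each control period).
- env.read_camera(name): name is "side" or "top"; returns a dict with "frame" (400x640x3 uint8, red, green, blue), "vertical_fov" (degrees; the focal length in pixels is half the picture's height over the tangent of half this angle, whatever the lens; pixels are square), "cx", "cy" (the principal point, pixels), "camera_from_world" (4x4, takes a point from world to camera coordinates). Camera axes: x right, y down, z forward; pixel columns grow to the right and rows downward; lengths in m; the calibration is good to about 2 mm. A picture is of the moment at which its call begins. There is no depth.
- env.hand_in(): hands the job in, once; it reports no verdict.
The state is a dict: "clock": time; "joint_pos": joint angles; "qvel": joint speeds; "tau": joint torques, N m; "tcp_pos": TCP position; "orientation": TCP orientation; "wrist_force": force on the tool from outside, world axes, zero at the start; "ft_torque": the same for the moment, N m; "finger_gap": finger opening in m.
Only numpy, scipy, OpenCV 4.12 (cv2) and the standard library are available. Lean on these libraries where they do the work, as an engineer would, in place of code of your own. Each camera call takes 0.05 s, during which the arm holds its last target.

## Working session

There is one attempt and no reset: what is moved stays moved. The work goes in short steps, Python scripts to look and compute and a tool call to move; the robot and the scene stay as the last step left them, time stands still between calls to the robot, and variables do not carry over. Pictures are saved under pics/ and viewed, and the job is handed in when it is done.

Besides the shell and the picture viewer there is one more tool, called after "Call:" in YAML: its name, and indented under it one key for each argument. step_arm: Moves the arm, as the interface text tells. Its arguments: {"type":"object","properties":{"series":{"type":"array"},"newtons":{"type":"number"}},"required":["series"]}

```bash
mkdir -p pics; cat > h.py <<'E'
import numpy as np, cv2
from workcell import env
def cam(name,fn=None):
    r=env.read_camera(name)
    f=r["frame"]
    if fn: cv2.imwrite("pics/"+fn,cv2.cvtColor(f,cv2.COLOR_RGB2BGR))
    return r
def K(r):
    h=r["frame"].shape[0]; fl=h/2/np.tan(np.radians(r["vertical_fov"])/2); return fl,r["cx"],r["cy"]
def ray(r,u,v):
    fl,cx,cy=K(r); T=np.array(r["camera_from_world"]); R=T[:3,:3]; o=-R.T@T[:3,3]
    d=R.T@np.array([(u-cx)/fl,(v-cy)/fl,1]); return o,d/np.linalg.norm(d)
def onz(r,u,v,z=0):
    o,d=ray(r,u,v); return o+d*(z-o[2])/d[2]
def tri(r1,p1,r2,p2):
    o1,d1=ray(r1,*p1); o2,d2=ray(r2,*p2)
    A=np.c_[d1,-d2]; s=np.linalg.lstsq(A,o2-o1,rcond=None)[0]
    a,b=o1+d1*s[0],o2+d2*s[1]; return (a+b)/2,np.linalg.norm(a-b)
def proj(r,p):
    fl,cx,cy=K(r); c=np.array(r["camera_from_world"])@np.r_[p,1]; return cx+fl*c[0]/c[2],cy+fl*c[1]/c[2]
E
python3 - <<'E'
from h import *
import pickle
a=cam("side","side0.png"); b=cam("top","top0.png")
pickle.dump((a,b),open("s0.pkl","wb"))
for r in(a,b): print(K(r),ray(r,320,200))
print(env.get_state())
E
```

```text
(np.float64(428.1952945756216), 327.70567571321936, 208.56925567638132) (array([-0.25624083, -0.77280212,  0.67751896]), array([ 0.62837357,  0.6253801 , -0.46265147]))
(np.float64(491.76070705845854), 320.8969935105225, 195.07463050901438) (array([0.4605425 , 0.0120999 , 1.21888529]), array([ 0.07155956,  0.01262754, -0.99735639]))
{'clock': 0.1, 'joint_pos': array([1.04340732e+00, 3.13927425e-01, 4.51223408e-02, 1.30359102e+00,
       7.72682776e-06, 1.43116322e+00]), 'qvel': array([-0.00162464, -0.0031696 ,  0.00460043,  0.00036775, -0.0007021 ,
        0.00129562]), 'tau': array([ 1.93913016e-03, -4.81727922e+01,  2.99242777e+01,  1.27546827e-02,
       -1.23937120e-04,  2.78047605e-05]), 'tcp_pos': array([0.2171993 , 0.5318913 , 0.20870902]), 'orientation': array([-2.65504768e-04,  1.92665569e-01,  9.81264153e-01, -7.54550749e-04]), 'wrist_force': array([-0.16372948,  0.2358703 ,  0.24796921]), 'ft_torque': array([ 0.03002201, -0.0390523 ,  0.03628709]), 'finger_gap': 0.0856909837206044}
```

View pics/side0.png

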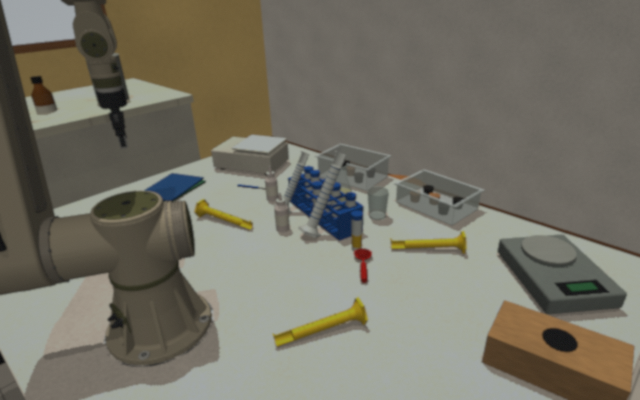

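View pics/top0.png

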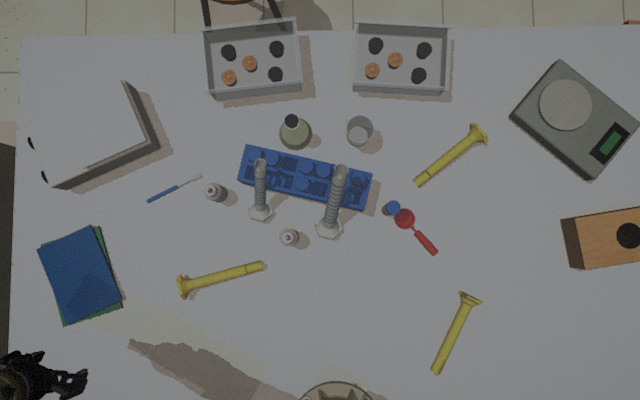

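The top view shows two milky cylinders leaning on the blue rack: one with its foot at about (261,213), one with its foot at about (329,229). The three yellow ones lying flat at (220,280), (452,155) and (456,333) are look-alikes and are to be left. I'll check the two milky ones in an enlarged crop.

```bash
python3 - <<'E'
import cv2
a=cv2.imread("pics/top0.png")[130:255,190:410]; cv2.imwrite("pics/top0c.png",cv2.resize(a,None,fx=3.6,fy=3.6,interpolation=2))
a=cv2.imread("pics/side0.png")[140:260,230:410]; cv2.imwrite("pics/side0c.png",cv2.resize(a,None,fx=4.4,fy=4.4,interpolation=2))
E
```

```text
(no output)
```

View pics/top0c.png

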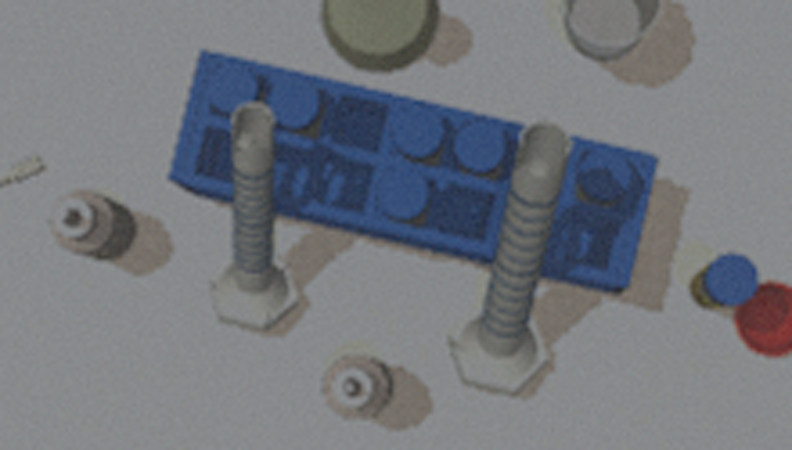

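View pics/side0c.png

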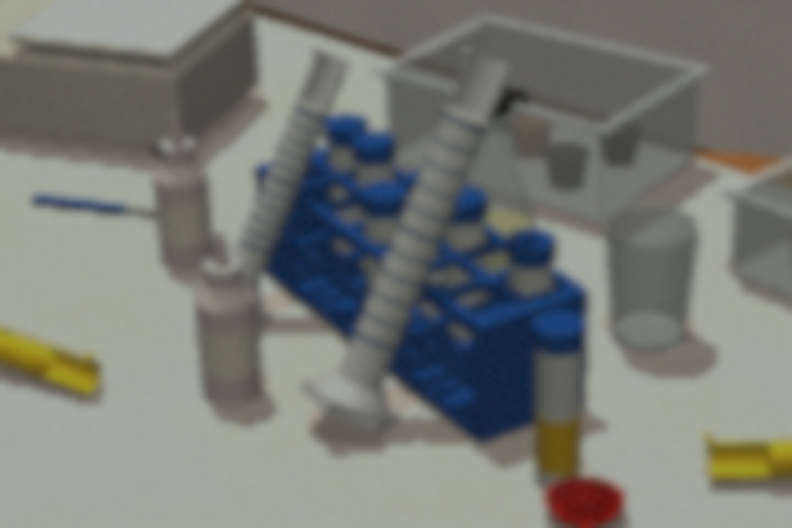

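```bash
python3 - <<'E'
from h import *
import pickle
a,b=pickle.load(open("s0.pkl","rb"))
print("L top",tri(b,(341.4,169.4),a,(340.5,154.8)))
print("S top",tri(b,(260.3,162),a,(305,154)))
print("L foot",onz(b,328.9,229.4,.015),"S foot",onz(b,260.8,212.8,.015))
for n,p in dict(TL=(205,52),TR=(657,158),BR=(623,290),BL=(172,180)).items():
    print(n,onz(b,190+p[0]/3.6,130+p[1]/3.6,.09))
print("drop",onz(b,190+352/3.6,130+385/3.6,.12),"flask",onz(b,190+382/3.6,130+10/3.6,.14),"beaker",onz(b,190+610/3.6,130+10/3.6,.09), 'dside',onz(b,190+75/3.6,130+215/3.6,.12),'capt',onz(b,190+730/3.6,130+278/3.6,.115))
m=(cv2.inRange(cv2.cvtColor(b["frame"],cv2.COLOR_RGB2HSV),(105,120,40),(125,255,255)))
E
```

```text
L top (array([ 0.59214647, -0.01861332,  0.22802157]), np.float64(0.0030032699730844262))
S top (array([0.61691463, 0.15295131, 0.17959131]), np.float64(0.004107633142793032))
L foot [0.47461526 0.00665189 0.015     ] S foot [0.51769898 0.1729993  0.015     ]
TL [0.67376818 0.19451898 0.09      ]
TR [ 0.60008689 -0.09568269  0.09      ]
BR [ 0.51572338 -0.07207165  0.09      ]
BL [0.59087474 0.21596483 0.09      ]
drop [0.45797135 0.09901389 0.12      ] flask [0.68875298 0.07675448 0.14      ] beaker [ 0.69680305 -0.06759472  0.09      ] dside [0.56637488 0.27131546 0.12      ] capt [ 0.52097005 -0.13699363  0.115     ]
```

Call:
step_arm:
  series:
    - [[0,0,5],0,210]
    - [[4,-3.5,9],0.07,210]
    - [[8,-7,10],0.14,210]
    - [[12.5,-10.5,10],0.14,210]
    - [[17,-14,10],0.14,210]
  newtons: 20

```text
clock: 0.72
tcp_pos: [0.3883, 0.3907, 0.3087]
orientation: [-0.0, 0.123, 0.992, -0.001]
wrist_force: [1.2, 0.1, -0.7]
finger_gap: 0.0152
```

Call:
step_arm:
  series:
    - [[4.5,-4,0],0,210]
    - [[9,-8,0],0,210]
    - [[13.5,-12,0],0,210]
    - [[18,-16,0],0,210]
    - [[22,-20,0],0,210]

```text
clock: 1.35
tcp_pos: [0.6095, 0.1891, 0.3079]
orientation: [-0.001, 0.124, 0.992, -0.001]
wrist_force: [-0.6, -0.5, -0.0]
finger_gap: 0.0154
```

Call:
step_arm:
  series:
    - [[5.3,-4.7,0],0,210]
    - [[5.3,-4.7,0],0,210]
    - [[5.3,-4.7,-4],0,210]
    - [[5.3,-4.7,-8],0,210]
    - [[5.3,-4.7,-8],0,210]

```text
clock: 1.98
tcp_pos: [0.6592, 0.1425, 0.2239]
orientation: [-0.005, 0.123, 0.992, -0.002]
wrist_force: [-0.3, -0.3, 0.1]
finger_gap: 0.0152
```

```bash
cat > look.py <<'E'
import sys
from h import *
n=sys.argv[1]
a=cam("side"); b=cam("top")
A=cv2.resize(a["frame"][130:250,235:405],None,fx=3.8,fy=3.8,interpolation=2)[:456,:]
B=cv2.resize(b["frame"][110:260,200:400],None,fx=3,fy=3,interpolation=2)
cv2.imwrite(f"pics/{n}a.png",A[:,:,::-1]);cv2.imwrite(f"pics/{n}b.png",B[:,:,::-1])
s=env.get_state(); print(s["clock"],s["tcp_pos"],s["wrist_force"])
E
python3 look.py n1
```

```text
2.075 [0.66220281 0.14272666 0.22910973] [1.16012303 0.42469747 0.28841977]
```

View pics/n1a.png

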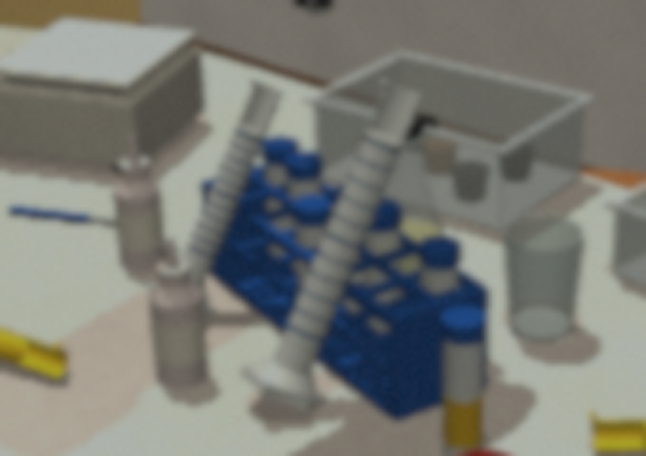

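View pics/n1b.png

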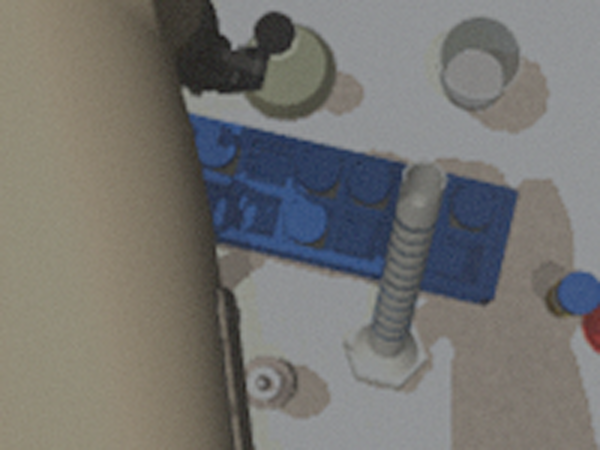

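```bash
python3 - <<'E'
from h import *
r=cam("side","side2.png"); print(proj(r,[.662,.1427,.229]))
E
```

```text
(np.float64(317.38494506718126), np.float64(135.99477931198464))
```

View pics/side2.png

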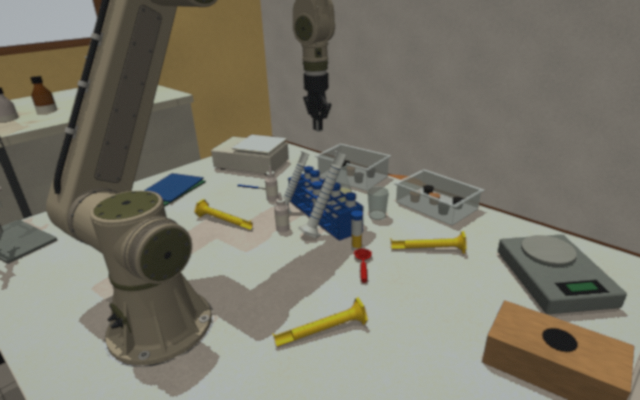

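```bash
python3 - <<'E'
import cv2
a=cv2.imread("pics/side2.png")[80:200,260:400]; cv2.imwrite("pics/side2c.png",cv2.resize(a,None,fx=5,fy=5,interpolation=cv2.INTER_NEAREST))
E
```

```text
(no output)
```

View pics/side2c.png

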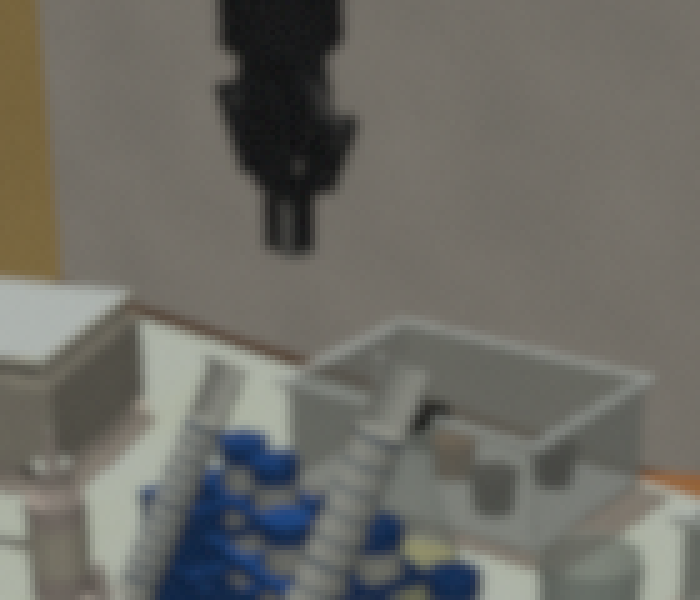

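```bash
python3 - <<'E'
from h import *
import pickle
a,b=pickle.load(open("s0.pkl","rb"))
print(np.array(a["camera_from_world"]))
for p,o in [([.6,-.0957,.09],(363,206.6)),([.5157,-.072,.09],(338.5,215)),([.592,.217,.09],(288.6,179)),([.521,-.137,.115],(356.7,211.5)),([.458,.099,.124],(280,199))]: print(proj(a,p),o)
# start gripper tip
print(proj(a,[.2172,.5319,.2087]), "seen ~ (124,145)", proj(b,[.2172,.5319,.2087]), [proj(r,[0,0,.0]) for r in(a,b)])
r=env.read_camera("side"); print(np.array(r["camera_from_world"])-np.array(a["camera_from_world"]), env.get_state()["tcp_pos"])
E
```

```text
[[ 0.68218322 -0.73083597 -0.02246869 -0.37476543]
 [-0.36498072 -0.3137346  -0.87656128  0.25790915]
 [ 0.63357331  0.60617603 -0.48076552  0.95652923]
 [ 0.          0.          0.          1.        ]]
(np.float64(363.22012602821906), np.float64(205.12211932690371)) (363, 206.6)
(np.float64(337.5965554395166), np.float64(213.36069826026045)) (338.5, 215)
(np.float64(288.0409073865684), np.float64(176.86484966136106)) (288.6, 179)
(np.float64(356.8636602767119), np.float64(212.27262791961056)) (356.7, 211.5)
(np.float64(280.5069770828362), np.float64(191.7431658656841)) (280, 199)
(np.float64(126.00243879931972), np.float64(152.8815988044264)) seen ~ (124,145) (np.float64(71.09652126204008), np.float64(359.9605569562294)) [(np.float64(159.93997926456686), np.float64(324.0236321255401)), (np.float64(334.8178336430392), np.float64(428.16317156812727))]
[[0. 0. 0. 0.]
 [0. 0. 0. 0.]
 [0. 0. 0. 0.]
 [0. 0. 0. 0.]] [0.66358709 0.14270224 0.23079802]
```

Call:
step_arm:
  series:
    - [[0,0,-3],0,210]
    - [[0,0,-6],0,210]
    - [[0,0,-8.5],0,210]
    - [[0,0,-8.5],0,210]

```text
clock: 2.68
tcp_pos: [0.6633, 0.1429, 0.1456]
orientation: [0.001, 0.123, 0.992, -0.0]
wrist_force: [-0.1, 0.8, -0.1]
finger_gap: 0.0154
```

```bash
python3 - <<'E'
from h import *
r=cam("side"); s=env.get_state(); print(s["tcp_pos"],s["wrist_force"],proj(r,s["tcp_pos"]))
a=r["frame"][100:220,250:400,::-1]; cv2.imwrite("pics/s3.png",cv2.resize(a,None,fx=5,fy=5,interpolation=2))
E
```

```text
[0.66411652 0.14290638 0.14711456] [-0.04493188 -0.54248121 -0.0933983 ] (np.float64(318.65032426196257), np.float64(159.9252649682415))
```

View pics/s3.png

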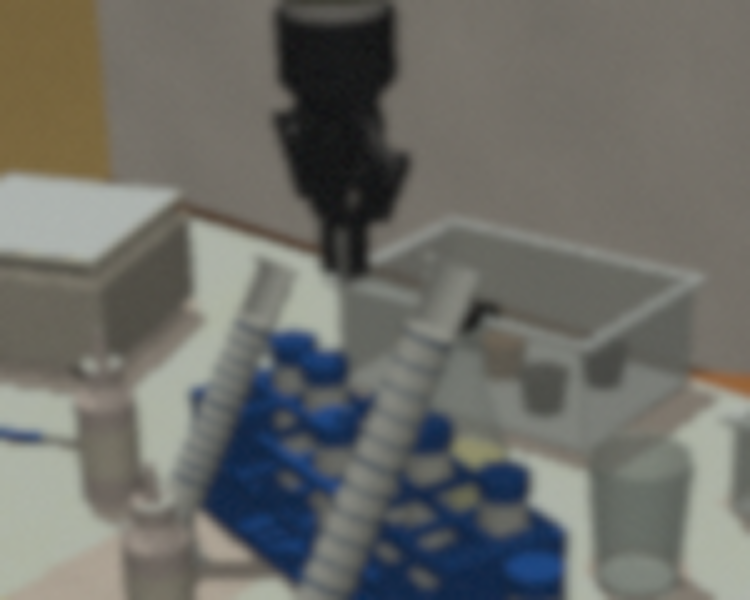

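Call:
step_arm:
  series:
    - [[-0.4,0.1,-0.1],0,210]
    - [[-0.8,0.2,-0.1],0,210]
    - [[-1.2,0.3,-0.1],0,210]
    - [[-1.6,0.4,-0.1],0,210]
    - [[-2.0,0.5,-0.1],0,210]

```text
clock: 3.35
tcp_pos: [0.6437, 0.148, 0.1462]
orientation: [0.002, 0.123, 0.992, -0.0]
wrist_force: [0.2, 0.5, 0.6]
finger_gap: 0.0149
```

Call:
step_arm:
  series:
    - [[-0.2,0.05,0],0,210]
    - [[-0.4,0.1,0],0,210]
    - [[-0.6,0.15,0],0,210]
    - [[-0.8,0.2,0],0,210]
    - [[-1.0,0.25,0],0,210]

```text
clock: 3.98
tcp_pos: [0.6337, 0.1505, 0.1462]
orientation: [0.002, 0.123, 0.992, -0.0]
wrist_force: [0.4, -0.6, 0.1]
finger_gap: 0.0151
```

```bash
python3 - <<'E'
from h import *
r=cam("side"); s=env.get_state(); print(s["tcp_pos"],s["wrist_force"],proj(r,s["tcp_pos"]))
a=r["frame"][100:220,250:400,::-1]; cv2.imwrite("pics/s4.png",cv2.resize(a,None,fx=5,fy=5,interpolation=2))
E
```

```text
[0.63339504 0.15058235 0.14617861] [-0.32659954  0.05985301 -0.22815019] (np.float64(310.31201075027394), np.float64(162.407628266929))
```

View pics/s4.png

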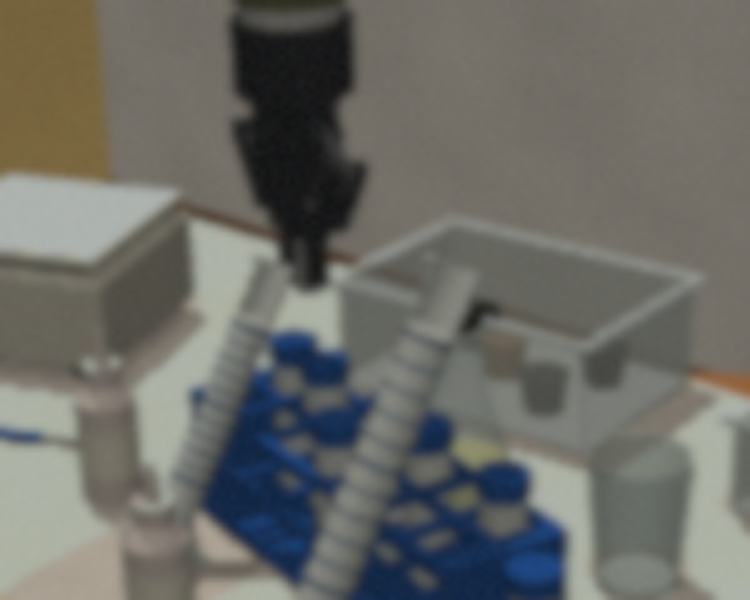

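Call:
step_arm:
  series:
    - [[-0.2,0.05,-0.5],0,210]
    - [[-0.4,0.1,-0.5],0,210]
    - [[-0.6,0.15,-0.5],0,210]
    - [[-0.8,0.2,-0.5],0,210]
    - [[-1.0,0.25,-0.5],0,210]

```text
clock: 4.65
tcp_pos: [0.6233, 0.1531, 0.1413]
orientation: [0.002, 0.123, 0.992, -0.0]
wrist_force: [-0.2, -0.7, -0.5]
finger_gap: 0.0149
```

```bash
cat >sl.py <<'E'
from h import *
import sys
r=cam("side"); s=env.get_state(); print(s["clock"],s["tcp_pos"],s["wrist_force"])
a=r["frame"][100:240,250:400,::-1]; cv2.imwrite("pics/%s.png"%sys.argv[1],cv2.resize(a,None,fx=4.2,fy=4.2,interpolation=2))
E
python3 sl.py s5
```

```text
4.7 [0.62307592 0.15323554 0.14132884] [-0.96913556 -0.44022293  0.00826287]
```

View pics/s5.png

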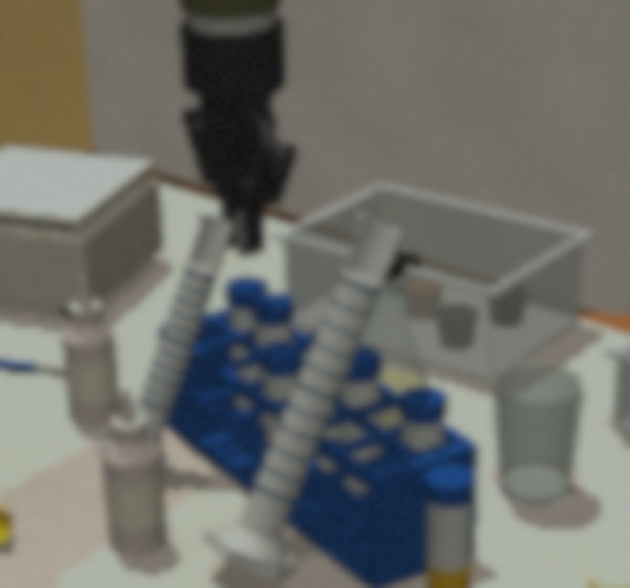

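The small cylinder has begun to rise: its top has moved from about column 304 to 301. I'll continue slowly.

Call:
step_arm:
  series:
    - [[-0.2,0.05,0],0,210]
    - [[-0.4,0.1,0],0,210]
    - [[-0.6,0.15,0],0,210]
    - [[-0.8,0.2,0],0,210]
    - [[-1.0,0.25,0],0,210]

```text
clock: 5.32
tcp_pos: [0.6129, 0.1557, 0.1413]
orientation: [0.002, 0.123, 0.992, -0.0]
wrist_force: [0.3, 0.1, 1.0]
finger_gap: 0.015
```

```bash
python3 sl.py s6
```

```text
5.375 [0.6126508  0.15585073 0.14130866] [ 0.13806103  0.40405607 -0.30633837]
```

View pics/s6.png

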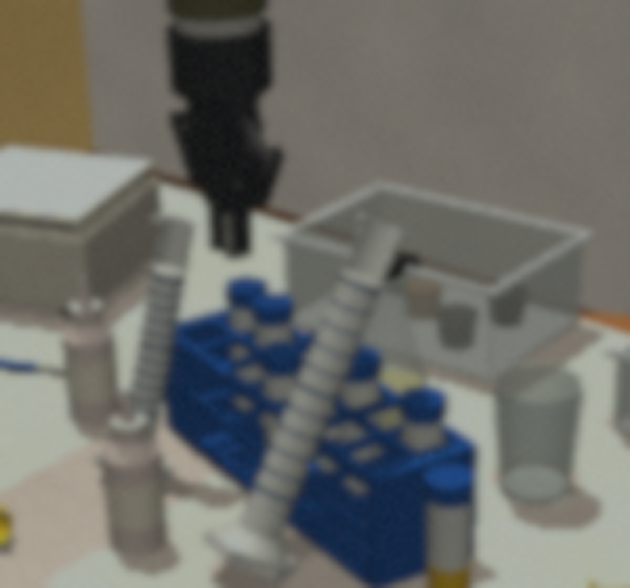

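The small cylinder has left the fingers and is falling back onto its foot. I'll hold still, then back off.

Call:
step_arm:
  series:
    - [[0,0,0],0,210]
    - [[0,0,0],0,210]
    - [[0,0,0],0,210]
    - [[0,0,0],0,210]
    - [[0,0,0],0,210]

```text
clock: 6.0
tcp_pos: [0.6127, 0.1558, 0.1413]
orientation: [0.002, 0.123, 0.992, -0.0]
wrist_force: [-1.0, -0.6, -0.4]
finger_gap: 0.0152
```

```bash
python3 sl.py s7
```

```text
6.05 [0.61265337 0.15581381 0.14129469] [ 0.5453708   0.07476441 -0.26543717]
```

View pics/s7.png

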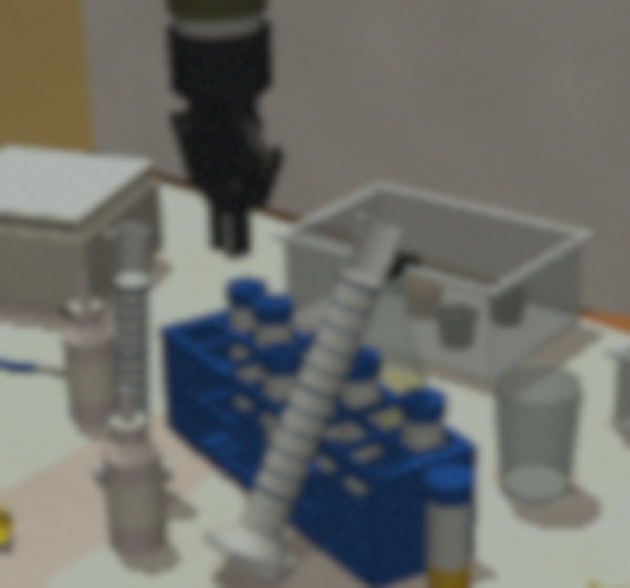

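Call:
step_arm:
  series:
    - [[1,0,5],0,210]
    - [[2,0,10],0,210]
    - [[2.4,0,16],0,210]
    - [[2.4,-4,16],0,210]
    - [[2.4,-9,16],0,210]

```text
clock: 6.68
tcp_pos: [0.6375, 0.0659, 0.3025]
orientation: [0.003, 0.122, 0.993, -0.0]
wrist_force: [0.2, 0.1, -0.2]
finger_gap: 0.015
```

```bash
python3 -c "
from h import *
print(env.get_state()['tcp_pos'])"
```

```text
[0.63750064 0.06587646 0.30252272]
```

Call:
step_arm:
  series:
    - [[0.5,-5,0],0,210]
    - [[0.5,-9.5,0],0,210]
    - [[0.5,-9.5,0],0,210]
    - [[0.5,-9.5,0],0,210]

```text
clock: 7.18
tcp_pos: [0.6424, -0.0291, 0.3025]
orientation: [0.003, 0.122, 0.993, 0.0]
wrist_force: [-0.3, -0.1, -0.5]
finger_gap: 0.0155
```

```bash
python3 sl.py s8
```

```text
7.225 [ 0.64245131 -0.02841869  0.30255649] [-0.39545224  0.25472683  0.05270132]
```

View pics/s8.png

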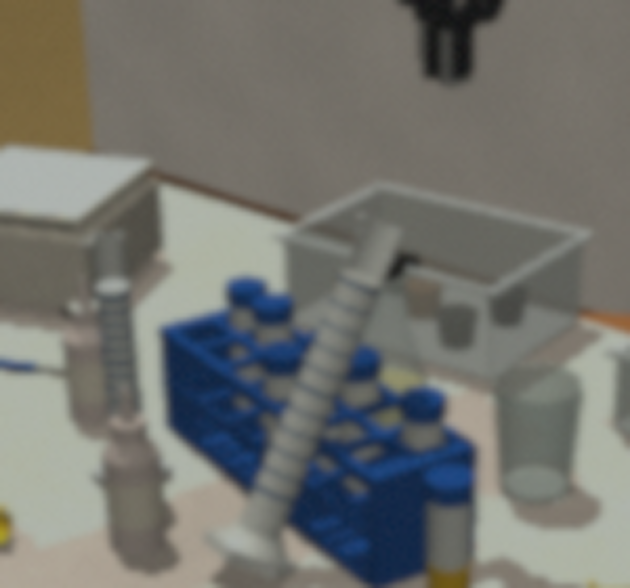

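```bash
python3 sl.py s9
```

```text
7.275 [ 0.64245136 -0.02800117  0.30259191] [-0.31480945  0.03369636 -0.16436426]
```

View pics/s9.png

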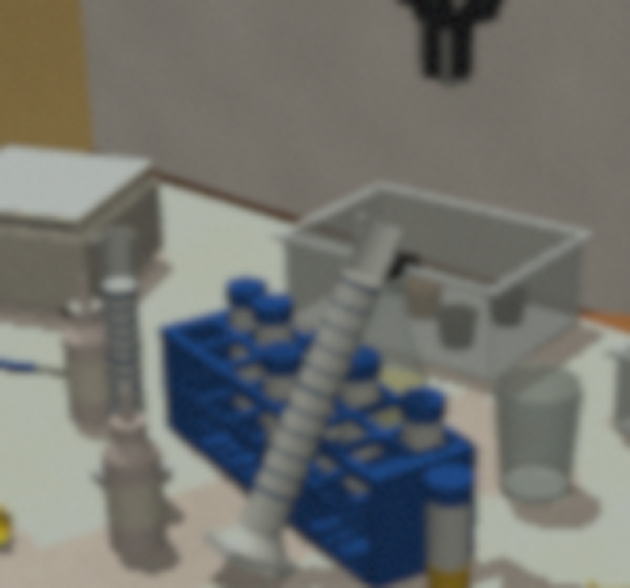

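The small cylinder is rocking back toward upright. Next I descend behind the large one.

Call:
step_arm:
  series:
    - [[0,0,-4],0,210]
    - [[0,0,-8],0,210]
    - [[0,0,-12],0,210]
    - [[0,0,-12.2],0,210]
    - [[0,0,-12.2],0,210]

```text
clock: 7.9
tcp_pos: [0.6431, -0.0273, 0.1821]
orientation: [0.004, 0.12, 0.993, 0.0]
wrist_force: [0.5, 0.0, 0.3]
finger_gap: 0.0149
```

```bash
python3 sl.py s10
```

```text
7.95 [ 0.64369841 -0.02757038  0.18282888] [-0.64984442  0.03985195 -0.08454171]
```

View pics/s10.png

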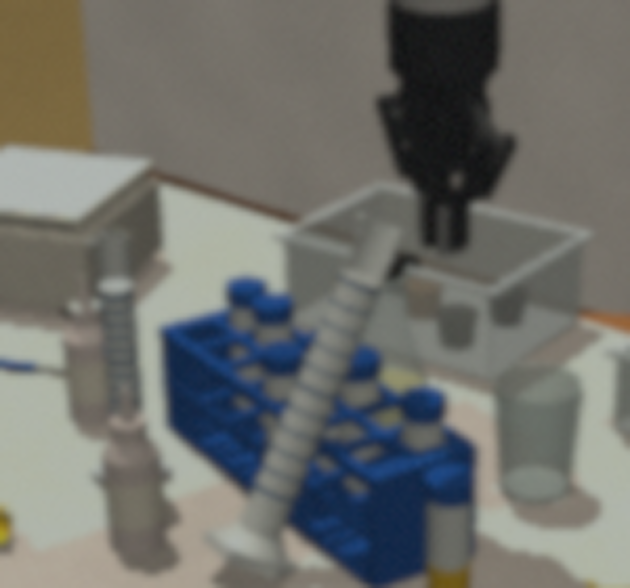

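Call:
step_arm:
  series:
    - [[-0.5,0,0],0,210]
    - [[-1.0,0.0,-0.2],0,210]
    - [[-1.5,0.1,-0.2],0,210]
    - [[-2,0.2,-0.2],0,210]
    - [[-2.4,0.3,-0.2],0,210]

```text
clock: 8.57
tcp_pos: [0.6192, -0.0245, 0.1809]
orientation: [0.005, 0.121, 0.993, 0.0]
wrist_force: [0.1, -0.8, 0.4]
finger_gap: 0.0152
```

Call:
step_arm:
  series:
    - [[-0.2,0.05,0],0,210]
    - [[-0.4,0.1,0],0,210]
    - [[-0.6,0.15,0],0,210]
    - [[-0.8,0.2,0],0,210]
    - [[-1.0,0.25,0],0,210]

```text
clock: 9.2
tcp_pos: [0.6092, -0.022, 0.1809]
orientation: [0.005, 0.121, 0.993, 0.0]
wrist_force: [0.3, 0.2, -0.7]
finger_gap: 0.015
```

Call:
step_arm:
  series:
    - [[-0.2,0.05,0],0,210]
    - [[-0.4,0.1,0],0,210]
    - [[-0.6,0.15,0],0,210]
    - [[-0.8,0.2,0],0,210]
    - [[-1.0,0.25,0],0,210]

```text
clock: 9.82
tcp_pos: [0.599, -0.0195, 0.1809]
orientation: [0.005, 0.121, 0.993, 0.0]
wrist_force: [0.6, -0.4, 0.2]
finger_gap: 0.0149
```

```bash
python3 sl.py s11
```

```text
9.875 [ 0.59875019 -0.01937716  0.18086257] [-0.37470781 -0.00502548  0.55125457]
```

View pics/s11.png

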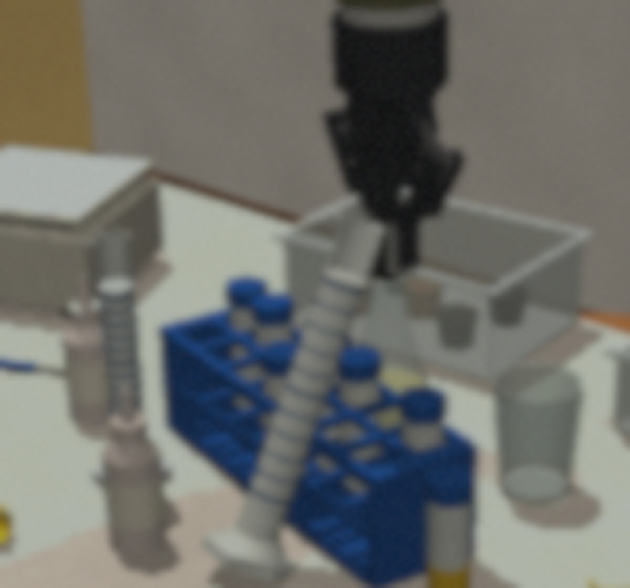

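The large cylinder is rising with the fingers behind its rim. I'll keep pulling slowly, with the gripper slightly higher.

Call:
step_arm:
  series:
    - [[-0.2,0.05,0.2],0,210]
    - [[-0.4,0.1,0.4],0,210]
    - [[-0.6,0.15,0.6],0,210]
    - [[-0.8,0.2,0.8],0,210]
    - [[-1.0,0.25,0.8],0,210]

```text
clock: 10.5
tcp_pos: [0.5888, -0.0168, 0.1892]
orientation: [0.005, 0.121, 0.993, 0.0]
wrist_force: [0.4, 0.5, -0.3]
finger_gap: 0.0151
```

Call:
step_arm:
  series:
    - [[-0.2,0.05,0],0,210]
    - [[-0.4,0.1,0],0,210]
    - [[-0.6,0.15,0],0,210]
    - [[-0.8,0.2,0],0,210]
    - [[-1.0,0.25,0],0,210]

```text
clock: 11.12
tcp_pos: [0.5786, -0.0143, 0.1891]
orientation: [0.005, 0.121, 0.993, 0.0]
wrist_force: [-0.8, -0.9, 0.1]
finger_gap: 0.0149
```

```bash
python3 sl.py s12
```

```text
11.175 [ 0.57840171 -0.01426022  0.18917215] [-0.34202023  0.30342667 -0.22712556]
```

View pics/s12.png

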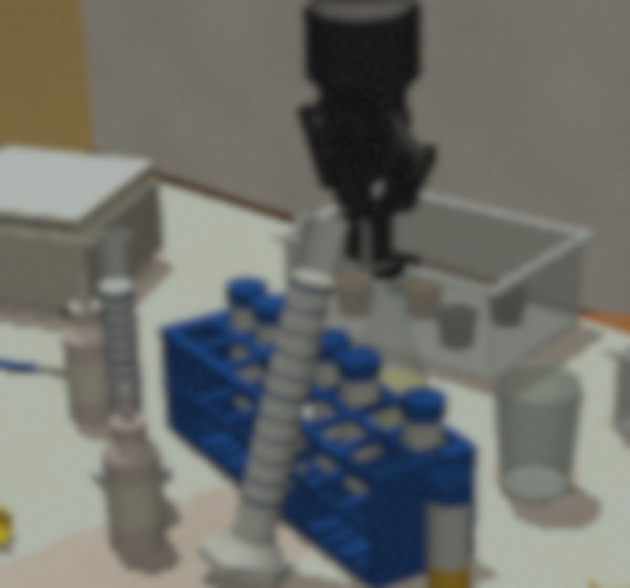

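Call:
step_arm:
  series:
    - [[-0.2,0.05,0],0,210]
    - [[-0.4,0.1,0],0,210]
    - [[-0.4,0.1,0],0,210]

```text
clock: 11.55
tcp_pos: [0.5742, -0.0132, 0.1892]
orientation: [0.005, 0.121, 0.993, 0.0]
wrist_force: [0.5, -0.5, 0.2]
finger_gap: 0.0149
```

```bash
python3 sl.py s13
```

```text
11.6 [ 0.57435695 -0.0132478   0.18923304] [ 0.2166534   0.02223705 -1.1004419 ]
```

View pics/s13.png

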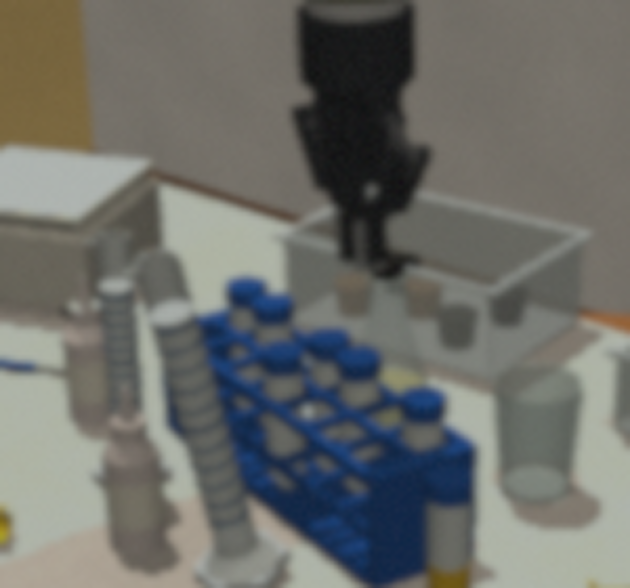

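The large cylinder has rocked past upright toward the robot. I can't catch it from behind, so I'll hold still and watch.

```bash
python3 sl.py s14
```

```text
11.65 [ 0.57440504 -0.01325634  0.18921766] [ 0.14146891  1.659866   -0.43071118]
```

View pics/s14.png

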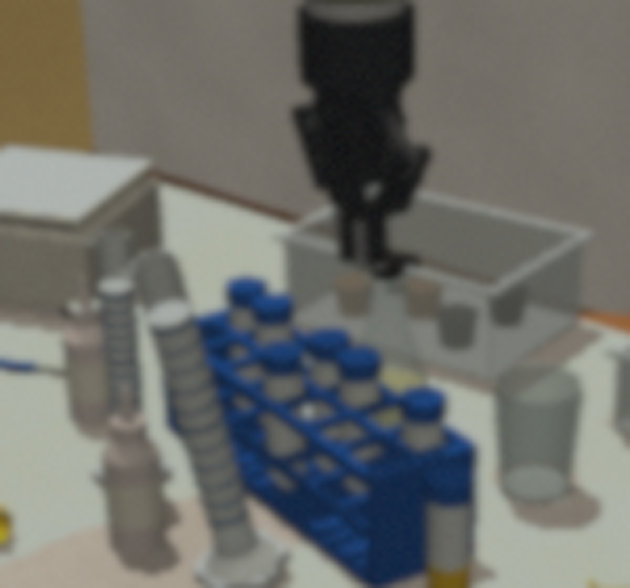

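It is at its turning point. The fingers stay where they are to stop it swinging back onto the rack.

Call:
step_arm:
  series:
    - [[0,0,0],0,210]
    - [[0,0,0],0,210]
    - [[0,0,0],0,210]
    - [[0,0,0],0,210]

```text
clock: 12.15
tcp_pos: [0.5744, -0.0133, 0.1892]
orientation: [0.005, 0.121, 0.993, 0.0]
wrist_force: [0.2, -0.3, 0.7]
finger_gap: 0.0153
```

```bash
python3 sl.py s15
```

```text
12.2 [ 0.57444978 -0.01325843  0.18920504] [0.17283112 0.77301996 0.37042706]
```

View pics/s15.png

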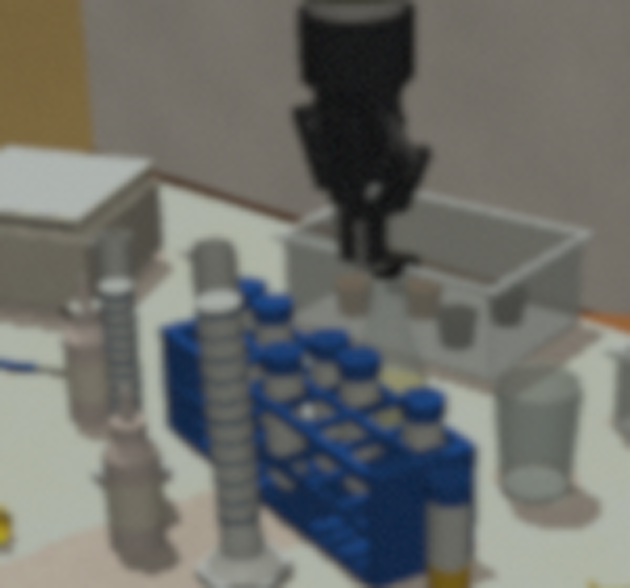

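Call:
step_arm:
  series:
    - [[0,0,0],0,210]
    - [[0,0,0],0,210]
    - [[0,0,0],0,210]
    - [[0,0,0],0,210]
    - [[0,0,0],0,210]

```text
clock: 12.82
tcp_pos: [0.5744, -0.0133, 0.1892]
orientation: [0.005, 0.121, 0.993, 0.0]
wrist_force: [0.5, -0.3, 0.9]
finger_gap: 0.0152
```

Call:
step_arm:
  series:
    - [[0,0,0],0,210]
    - [[0,0,0],0,210]
    - [[0,0,0],0,210]
    - [[0.5,0,1],0,210]
    - [[1,0,3],0,210]

```text
clock: 13.45
tcp_pos: [0.5843, -0.0132, 0.2194]
orientation: [0.004, 0.121, 0.993, 0.0]
wrist_force: [0.0, -0.5, 0.8]
finger_gap: 0.0154
```

Call:
step_arm:
  series:
    - [[0,0,3],0,210]
    - [[0,0,6],0,210]
    - [[0,0,10],0,210]
    - [[0,0,13],0,210]
    - [[0,0,13],0,210]

```text
clock: 14.08
tcp_pos: [0.5858, -0.0134, 0.3528]
orientation: [0.007, 0.121, 0.993, 0.0]
wrist_force: [0.7, -1.1, -0.1]
finger_gap: 0.0149
```

```bash
python3 sl.py s16
```

```text
14.125 [ 0.58523947 -0.01332269  0.35077817] [ 0.6846627  -0.33342882  0.37993381]
```

View pics/s16.png

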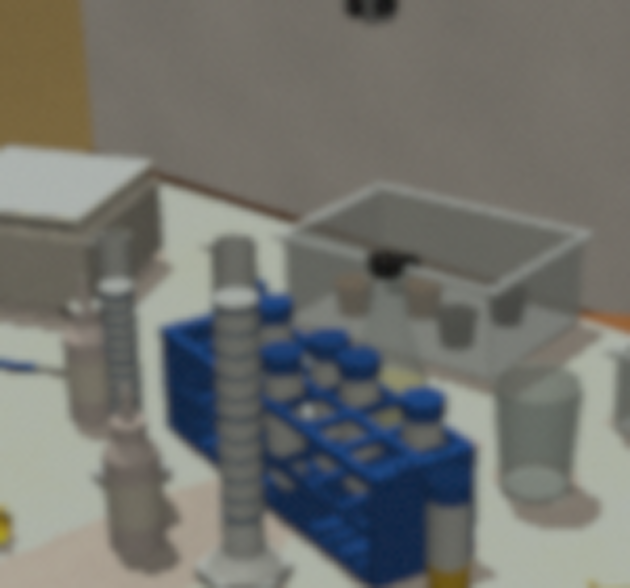

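Both appear upright. I'll take the arm aside at height to clear the top view, then check positions.

Call:
step_arm:
  series:
    - [[-2,5,0],0,210]
    - [[-4,10,0],0,210]
    - [[-6,15,0],0,210]
    - [[-8,20,0],0,210]
    - [[-10,25,0],0,210]

```text
clock: 14.75
tcp_pos: [0.484, 0.238, 0.3495]
orientation: [0.005, 0.121, 0.993, -0.0]
wrist_force: [0.3, 0.9, 0.0]
finger_gap: 0.0148
```

Call:
step_arm:
  series:
    - [[-5,3.5,0],0,210]
    - [[-10,7,0],0,210]
    - [[-15,10.5,0],0,210]
    - [[-20,14,0],0,210]
    - [[-25,18,0],0,210]

```text
clock: 15.38
tcp_pos: [0.2332, 0.4175, 0.3484]
orientation: [0.004, 0.121, 0.993, -0.001]
wrist_force: [0.6, 1.2, -0.3]
finger_gap: 0.0148
```

Call:
step_arm:
  series:
    - [[-4,4,0],0,210]
    - [[-4,8,0],0,210]
    - [[-4,8,0],0,210]
    - [[-4,8,0],0,210]
    - [[-4,8,0],0,210]

```text
clock: 16.0
tcp_pos: [0.1936, 0.4964, 0.3484]
orientation: [0.004, 0.122, 0.993, -0.001]
wrist_force: [1.4, -1.5, 0.1]
finger_gap: 0.0151
```

```bash
python3 - <<'E'
from h import *
import pickle
a=cam("side","side9.png"); b=cam("top","top9.png")
pickle.dump((a,b),open("s9.pkl","wb"))
B=cv2.imread("pics/top9.png")[130:255,190:410]; cv2.imwrite("pics/top9c.png",cv2.resize(B,None,fx=3.6,fy=3.6,interpolation=2))
A=cv2.imread("pics/side9.png")[130:250,250:400]; cv2.imwrite("pics/side9c.png",cv2.resize(A,None,fx=5,fy=5,interpolation=2))
s=env.get_state(); print(s["clock"],s["tcp_pos"])
E
```

```text
16.1 [0.19370231 0.49664191 0.34881135]
```

View pics/top9c.png

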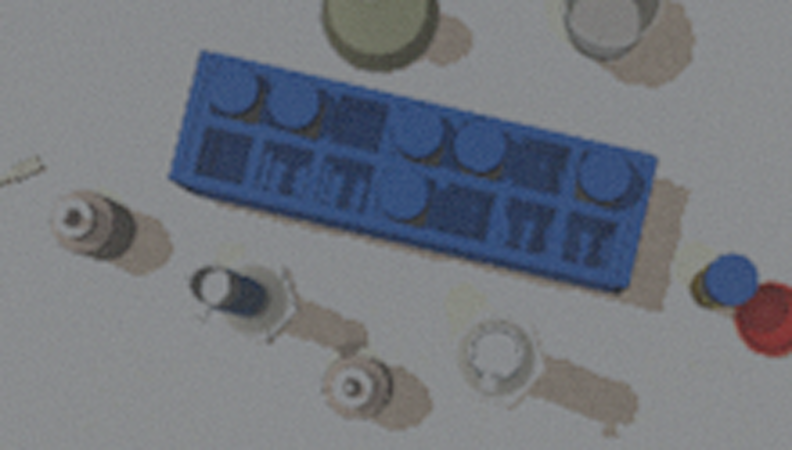

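View pics/side9c.png

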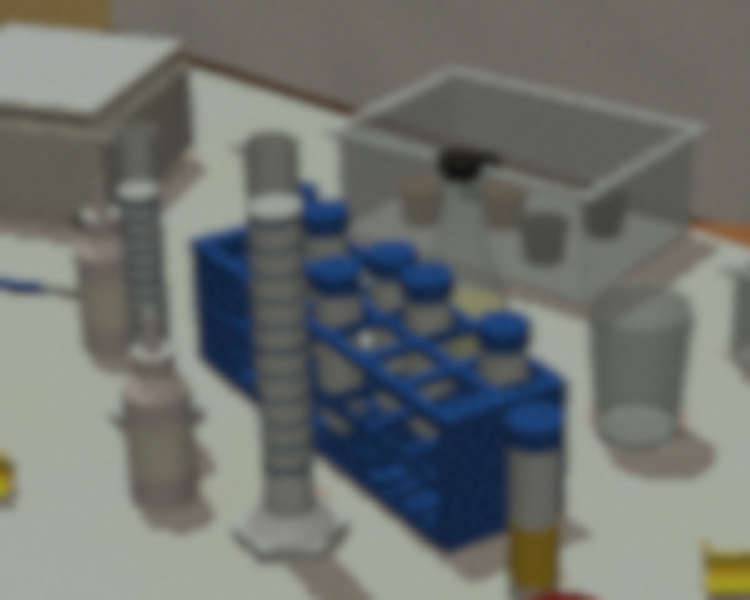

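```bash
python3 - <<'E'
from h import *
import pickle
a,b=pickle.load(open("s9.pkl","rb")); a0,b0=pickle.load(open("s0.pkl","rb"))
c=lambda x,y:(190+x/3.6,130+y/3.6); d=lambda x,y:(250+x/5,130+y/5)
print("L foot",onz(b,*c(499,360),.008),"top",onz(b,*c(499,353),.25),tri(b,c(499,353),a,d(275,143)))
print("S foot",onz(b,*c(262,302),.008),"top",onz(b,*c(213,287),.2),tri(b,c(213,287),a,d(138,137)))
# predicted upright tops given feet
for r,s in((a,250),(b,0)):
  for f,h in((onz(b,*c(499,360),.008),.25),(onz(b,*c(262,302),.008),.2)):
    f=f.copy(); f[2]=h; u,v=proj(r,f); print(((u-250)*5,(v-130)*5) if s else ((u-190)*3.6,(v-130)*3.6))
# stillness: frames apart
import time
x=[env.read_camera("side")["frame"].astype(float) for _ in range(6)]
print(np.abs(cv2.GaussianBlur(x[0],(5,5),0)-cv2.GaussianBlur(x[-1],(5,5),0))[130:250,250:400].max())
# unmoved others
D=np.abs(cv2.GaussianBlur(b["frame"].astype(float),(5,5),0)-cv2.GaussianBlur(b0["frame"].astype(float),(5,5),0)).max(2)
cv2.imwrite("pics/diff.png",np.clip(D*4,0,255).astype(np.uint8))
E
```

```text
L foot [0.47323763 0.00735304 0.008     ] top [0.47451298 0.00824102 0.25      ] (array([0.47526658, 0.00757995, 0.24586631]), np.float64(0.001894193923715503))
S foot [0.51527027 0.16906241 0.008     ] top [0.51568011 0.17244652 0.2       ] (array([0.51686099, 0.17267603, 0.19382133]), np.float64(0.0022481228709681014))
(np.float64(270.4231504436922), np.float64(137.08237976937198))
(np.float64(137.27530439266332), np.float64(129.6368884612201))
(np.float64(500.6635372068376), np.float64(355.31643790010264))
(np.float64(218.85633651256128), np.float64(287.62012028773944))
4.62890625
```

View pics/diff.png

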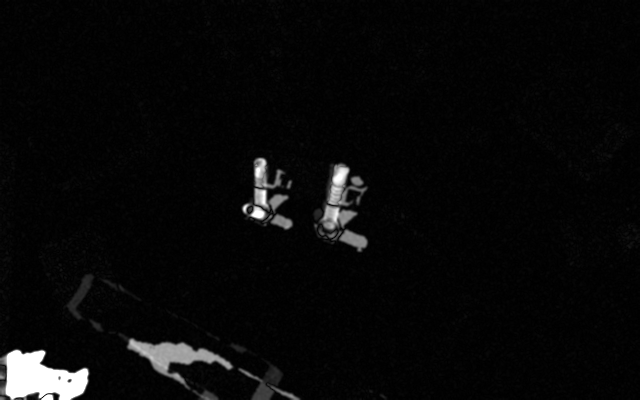

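The tubes' tops are within about 3 mm of straight above their feet, and nothing else has moved in the top view. I'll wait a little longer for the rocking to end, then check again.

Call:
step_arm:
  series:
    - [[0,0,0],0,210]
    - [[0,0,0],0,210]
    - [[0,0,0],0,210]
    - [[0,0,0],0,210]
    - [[0,0,0],0,210]

```text
clock: 17.02
tcp_pos: [0.1934, 0.4973, 0.3486]
orientation: [0.004, 0.121, 0.993, -0.001]
wrist_force: [0.8, -0.3, -0.9]
finger_gap: 0.015
```

Call:
step_arm:
  series:
    - [[0,0,0],0,210]
    - [[0,0,0],0,210]
    - [[0,0,0],0,210]
    - [[0,0,0],0,210]
    - [[0,0,0],0,210]

```text
clock: 17.65
tcp_pos: [0.1934, 0.4973, 0.3486]
orientation: [0.004, 0.121, 0.993, -0.001]
wrist_force: [-0.6, 0.1, -0.9]
finger_gap: 0.0152
```

Call:
step_arm:
  series:
    - [[0,0,0],0,210]
    - [[0,0,0],0,210]
    - [[0,0,0],0,210]
    - [[0,0,0],0,210]
    - [[0,0,0],0,210]

```text
clock: 18.27
tcp_pos: [0.1934, 0.4973, 0.3486]
orientation: [0.004, 0.121, 0.993, -0.001]
wrist_force: [-0.6, -0.6, 0.3]
finger_gap: 0.0154
```

```bash
python3 - <<'E'
from h import *
import pickle
a,b=pickle.load(open("s9.pkl","rb"))
g=lambda f:cv2.GaussianBlur(f.astype(float),(5,5),0)
print(np.abs(g(cam("side")["frame"])-g(a["frame"]))[130:250,250:400].max(),np.abs(g(cam("top")["frame"])-g(b["frame"]))[130:255,190:410].max())
s=env.get_state();print(s["clock"],s["qvel"].round(3))
print(env.hand_in())
E
```

```text
2.66796875 6.18359375
18.375 [ 0.    -0.001 -0.001 -0.001  0.    -0.   ]
the job is handed in; nothing more can be done
None
```

Both measuring cylinders are back upright on their own feet, and I handed the job in at 18.4 s. I pulled each one up slowly from behind its rim with the fingertips until it dropped back on its foot, without gripping or lifting.

**Last checks:**
- **Cylinders:** the top of each tube was measured within about 4 mm of straight above its foot, a tilt of about 0.02 rad or less. Each foot was within about 5 mm of its first measured spot.
- **Stillness:** pictures taken over 2 s apart before hand-in showed no movement.
- **Everything else:** comparing the first and last top views, only the cylinders, the arm and their shadows had changed.

**What disagreed:**
- **Rocking:** the large cylinder swung roughly 15° past upright toward the robot before settling, further than I wanted.
- **Fingertip height:** the side camera showed the fingertips about 15 mm higher than the reported tool position. I never explained this; the height margins I used allowed for it.

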